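Checked spot temperature reading on an amplifier heatsink

TASK

Take the white pen thermometer out of the tool stand and check it first in the dry-block calibrator: gently push its stem all the way down into the narrowest of the three wells and leave it there for two seconds. Then set its spring tip on the yellow dot on the open amplifier's heatsink, with the pen square to the tilted plate, and press lightly until the tip has sunk in by about half of its 8 mm travel. Finish while holding it there, still and in the gripper; leave everything else on the bench as it was.

Things in the scene. Friction and masses are not known exactly. Their poses are not given: they have to be found in the camera images.
- thermometer: Pen thermometer, 164 mm long, 80 g, hung upright by its guard in any one of the stand's 3 holes. Origin at the free tip end (10 mm above the bench as hung), z up to the cap. By z: brass spring tip 4 mm diameter (0-14 mm), steel stem 6 mm (14-62), cone and neck 16 mm (62-85), black guard 26 mm (85-90), white grip 22 mm along x by 18 mm along y (90-164, grasp near 130), display on -x.
- tip (a point): The end of the thermometer's spring tip (moves with the tip). Axes as the pen's: z up the pen.
- sensor_tip (a joint): How far the spring tip is pushed into the stem, m: 0 free, 0.008 fully in. Spring: about 1 N to start it moving, 0.3 N more per mm, 3.4 N fully in.
- stand: Plywood tool stand, fixed, 160 mm (its x) by 70 mm (y), 95 mm high; top plate 10 mm thick with a row of three 19 mm holes at x = -50, 0 and +50 mm. Origin at the centre of its underside. It holds the thermometer and two drivers.
- calibrator: Dry-block calibrator, fixed: white and grey box 150 mm (its x) by 110 mm (y), top at 100 mm; origin at the centre of its underside. Flush in its top, on the -x side, a bare aluminium insert with 3 wells, each 45 mm deep: 9 mm diameter at (-49, 14) mm, 13 mm at (-21, 12), 17 mm at (-35, -14). Display and keys on the +x side.
- well (a point): Centre of the mouth of the narrowest (9 mm) well, level with the calibrator's top; z up. The well is 45 mm deep, upright, with a flat bottom.
- cradle: Tilting service cradle, fixed, base 240 mm (its x) by 290 mm (y), origin at the centre of its underside. Carries the open amplifier, 250 mm wide, 200 mm deep, 90 mm high, champagne front panel with knobs on the +x side. Its hinge lies along y at x = -110 mm, z = 32 mm.
- amp (a joint): Tilt of the amplifier on the cradle, rad (0.10 to 0.40 here): 0 level, positive with its +x side raised, so that its top leans towards the cradle's -x side. Clamped stiffly; it is not to be moved.
- spot (a point): Centre of the yellow dot (18 mm diameter) on the flat top of the amplifier's aluminium heatsink plate, 60 by 170 mm. z: the plate's outward normal; x, y in the plate. Beside it, from 35 mm either way along y, black transistors 7 mm high with their screws; the rest of the amplifier reaches at most 4 mm above the plate's level.
- driver_red: Red-handled driver hanging in the stand, handle up to 28 mm in diameter, top 163 mm above the bench. Leave alone.
- driver_blue: Blue-handled driver in the stand, same shape. Leave alone.
- meter_yellow: Yellow multimeter, 170 x 80 x 47 mm, lying flat. Leave alone.
- meter_grey: Black multimeter with grey face, 170 x 80 x 47 mm, lying flat. Leave alone.
- solder_reel: Solder reel, 66 mm diameter, 55 mm high. Leave alone.
- mug: White mug, 80 mm diameter, 90 mm high. Leave alone.
- spare_capacitor: Dark blue capacitor can standing on end, 35 mm diameter, 53 mm high. Leave alone.

How it is judged:
On the way:
1. the thermometer's stem is down in the narrowest well of the calibrator, its tip at least 38 mm deep, for a second (z of tip in the frame of well below -0.038 m and horizontal distance between tip and well below 0.006 m), for 1 s.
At the end, for the whole second after the job is handed in: The gripper still holds the thermometer, still, with the end of its tip within 7 mm of the yellow dot's centre, the pen within 8 degrees of square to the plate, the spring tip pushed in between 1.5 and 7 mm, and a force on the amplifier between 0.7 and 5 N (distance between tip and spot below 0.007 m and angle between the z axis of thermometer and the z axis of spot, either way round below 0.14 rad and value of joint sensor_tip between 0.0015 and 0.007 m and contact force between thermometer and cradle between 0.7 and 5 N and contact force between the fingers and thermometer above 0.5 N and linear speed of thermometer below 0.02 m/s); the arm keeps its last pose, push and grip.
It fails at once if the thermometer is pressed or knocked on the amplifier or its cradle with more than 15 N (contact force between thermometer and cradle above 15 N).
It fails at once if the thermometer is pressed or knocked on the calibrator with more than 30 N (contact force between thermometer and calibrator above 30 N).
It fails at once if the amplifier is shifted on its cradle (dot moved more than 5 mm) (distance of spot from where it was at the start of the episode above 0.005 m).
It fails at once if a bystander is moved more than 25 mm (red-handled driver, blue-handled driver, yellow meter, black meter, solder reel, mug, spare capacitor) (distance of any of driver_red, driver_blue, meter_yellow, meter_grey, solder_reel, mug, spare_capacitor from where it was at the start of the episode above 0.025 m).
It also fails if it takes over 56 s, if anything falls off the work surface, if the arm or the gripper's body presses on something with over 40 N, if the wrist force passes 120 N, or if a joint passes its speed limit or range.

ROBOT

A 7-joint arm with a two-finger parallel gripper is mounted at the origin on the work surface. World frame = base frame: x ahead of the robot, y to its left, z up, the work surface at z = 0. Lengths are in m, angles in rad, forces in N, time in s.
With the tool pointing down it reaches from about 0.425 to 0.875 m from the base axis. Payload 4.7 kg.
Tool frame: the origin (TCP) lies at the very end of the fingers, on their centre line; the grasp point (between the pads) lies 19 mm behind it (ctrl.grasp_offset is the distance from the TCP to the grasp point, in m); z points along the fingers, y is the direction in which the jaws open and shut (so a half turn about z gives the same grasp; the last joint's range is limited). The gripper opens to 87 mm and grips with 3 to 60 N. Pads are 19 mm wide; open, the fingers measure 117 mm over their backs; the gripper's body (75 mm by 190 mm) begins 51 mm behind the grasp point.
Start: joints at [-1.254, 0.321, -0.07, 1.45, 0.023, 1.371, -0.057], TCP at [0.194, 0.62, 0.223] pointing down, gripper open.
Joint ranges: [-2.86, 2.86], [-0.3, 2.09], [-1.38, 1.24], [0.06, 2.45], [-1.56, 4.7], [0.09, 2.05], [-2.69, 2.69]. Speed limits (rad/s): [2.57, 2.57, 3.14, 3.14, 3.14, 3.14, 3.14].

INTERFACE

Orientations are given as a rotation vector (axis times angle).
In Python, from bench import ctrl gives the robot as it stands.
- The arm moves only by the shell command python3 -m creep 'ROWS' [FORCE]. ROWS is JSON, a list that holds one entry, the list of rows, each a list of 7 numbers: the opening, from 0 (shut) to 1 (fully open), then the shift along the tool's x, y, z in mm, then the turn, a rotation vector about the tool's x, y, z in rad. In form: [[[grip, dx, dy, dz, rx, ry, rz], ...]]. A call has 1 to 5 rows; each row is the pose to reach, as a shift and turn from the pose commanded when the call began, along the tool's axes at that moment; what a row does not reach only later rows make up. A row lasts 1/10 s, in which the tool goes at most 50 mm and 8.59 degrees, less where a joint would pass 70% of its speed; a pose out of reach is approached as far as the arm can. A call with a gripper value outside its range is refused whole. The fingers move at their own pace and stop on an object; FORCE is the grip in N (left out, the last holds). Time passes only in rows, so rows that repeat a pose let the fingers close. It gives the time, the measured TCP pose, the force and the opening at its end, in the units of the state.
- ctrl.get_state(): the state, without advancing time (a new reading comes with each control period).
- ctrl.get_image(name): name is "side" or "top" or "wrist"; returns the picture (480x640x3 uint8, red, green, blue); there is no depth.
- ctrl.camera_params(name): a dict with "K" (3x3 intrinsics, pixels), "pose" (4x4, takes a point from camera to world coordinates). Camera axes: x right, y down, z forward; pixel columns grow to the right and rows downward; lengths in m; the calibration is good to about 2 mm. A picture is of the moment at which its call begins: read the wrist's pose just before it. camera_params takes no time and is no camera call; for the wrist camera it gives the pose at the moment of the call.
- ctrl.close_job(): hands the job in, once; it reports no verdict.
The state is a dict: "time": time; "joint_positions": joint angles; "qd": joint speeds; "joint_torque": joint torques, N m; "position": TCP position; "tool_rot": TCP orientation; "ft_force": force on the tool from outside, world axes, zero at the start; "torque": the same for the moment, N m; "grip_width": opening from 0.0 (shut) to 1.0 (fully open).
Only numpy, scipy, OpenCV 4.12 (cv2) and the standard library are available. Lean on these libraries where they do the work, as an engineer would, in place of code of your own. Each camera call takes 0.05 s, during which the arm holds its last target. There are 200 camera calls.

## Working session

There is one attempt and no reset: what is moved stays moved. The work goes in short steps, Python scripts to look and compute and a shell command to move; the robot and the scene stay as the last step left them, time stands still between calls to the robot, and variables do not carry over. Pictures are saved under pics/ and viewed, about 8 in all and at most 12, crops included, and the job is handed in when it is done.

```bash
ls; mkdir -p pics; python3 - <<'E'
from bench import ctrl
import cv2,numpy as np
s=ctrl.get_state();print(s)
for n in("side","top"):
    p=ctrl.camera_params(n);print(n,np.round(p["K"],1).tolist(),np.round(p["pose"],4).tolist())
    im=ctrl.get_image(n);cv2.imwrite(f"pics/{n}0.png",im[:,:,::-1])
print(ctrl.grasp_offset)
E
```

```text
pics
{'time': 0.0, 'joint_positions': array([-1.25390128,  0.32178471, -0.07007863,  1.45168739,  0.02257543,
        1.37083174, -0.05687473]), 'qd': array([-0.00118497, -0.00093966, -0.00017684, -0.00029066,  0.0006381 ,
       -0.00031863,  0.00075111]), 'joint_torque': array([ 4.11750925e-04, -4.91276872e+01, -4.03775359e-01, -3.12528992e+01,
       -6.39540888e-02,  4.35813633e-02,  1.71979000e-04]), 'position': array([0.19369613, 0.6198689 , 0.22148013]), 'tool_rot': array([-4.73711805e-01, -3.10545721e+00,  3.00469285e-03]), 'ft_force': array([0.60204156, 0.45319796, 0.57770164]), 'torque': array([ 0.02922614, -0.02534364, -0.03585494]), 'grip_width': 1.0006221686005319}
side [[548.3, 0.0, 323.7], [0.0, 548.3, 255.2], [0.0, 0.0, 1.0]] [[-0.999, -0.0268, 0.0369, 0.5354], [-0.0456, 0.5495, -0.8343, 1.2621], [0.002, -0.8351, -0.5501, 0.96], [0.0, 0.0, 0.0, 1.0]]
top [[531.4, 0.0, 317.3], [0.0, 531.4, 242.1], [0.0, 0.0, 1.0]] [[0.0253, -0.9772, 0.211, 0.3205], [-0.9997, -0.0254, 0.0023, -0.0413], [0.0031, -0.211, -0.9775, 1.5554], [0.0, 0.0, 0.0, 1.0]]
0.0187
```

View pics/side0.png

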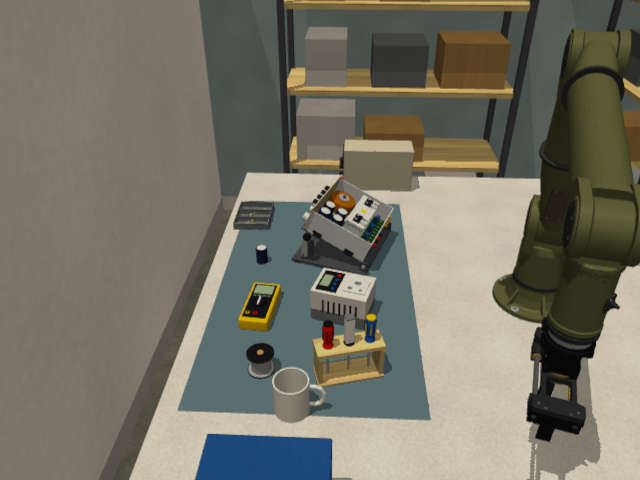

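View pics/top0.png

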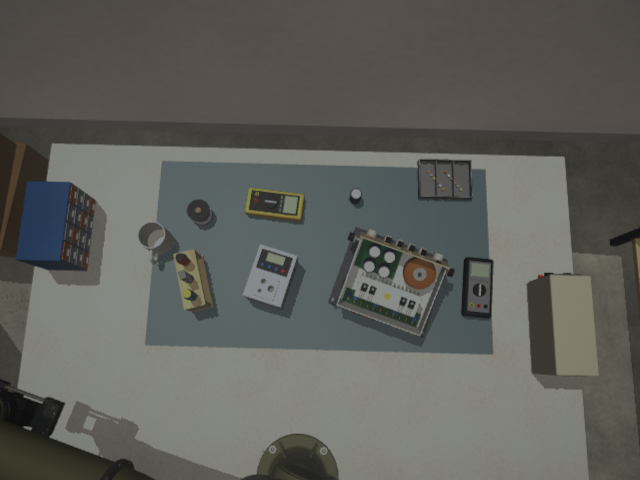

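```bash
python3 - <<'E'
import cv2,numpy as np
t=cv2.imread("pics/top0.png");s=cv2.imread("pics/side0.png")
a=cv2.resize(t[240:320,160:320],None,fx=2.5*1,fy=2.5,interpolation=2) #400x200
def cr(im,x,y,w,h,f): return cv2.resize(im[y:y+h,x:x+w],(int(w*f),int(h*f)),interpolation=cv2.INTER_CUBIC)
a=cr(t,165,240,100*2//2+40,105,400/140)  #400x300
b=cr(t,325,225,140,105,400/140)
c=cr(s,300,265,100,75,4)
d=cr(s,300,310,100,75,4)
cv2.imwrite("pics/m1.png",np.vstack([np.hstack([np.clip(a*1.6,0,255).astype('uint8'),np.clip(b*1.6,0,255).astype('uint8')]),np.hstack([c,d])]))
E
```

```text
(no output)
```

View pics/m1.png

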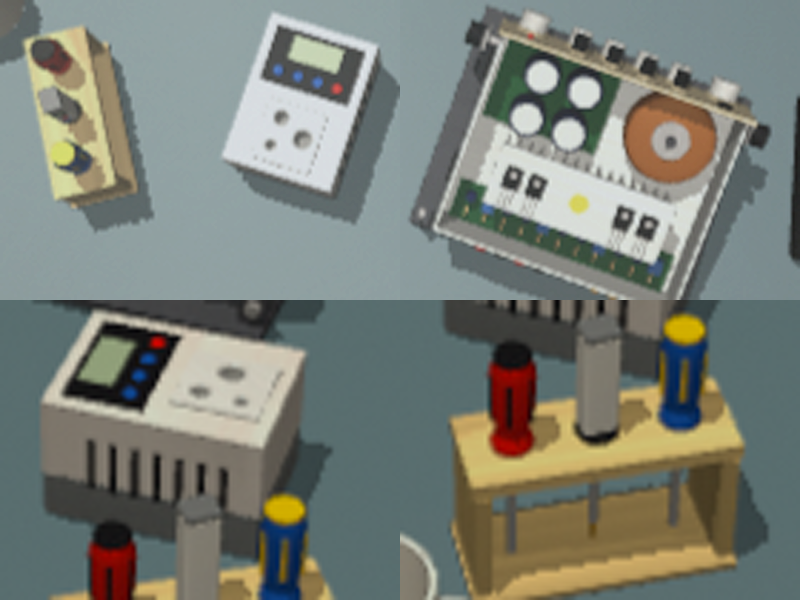

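```bash
cat > h.py <<'E'
import cv2,numpy as np
from bench import ctrl
def ray(n,uv,pose=None):
    p=ctrl.camera_params(n);T=np.array(p["pose"] if pose is None else pose)
    d=T[:3,:3]@np.linalg.inv(p["K"])@[uv[0],uv[1],1];return T[:3,3],d/np.linalg.norm(d)
def plane(n,uv,z,pose=None):
    o,d=ray(n,uv,pose);return o+d*(z-o[2])/d[2]
def tri(obs):
    A=np.zeros((3,3));b=np.zeros(3);R=[]
    for o,d in obs:
        P=np.eye(3)-np.outer(d,d);A+=P;b+=P@o
    x=np.linalg.solve(A,b)
    return x,max(np.linalg.norm(np.cross(x-o,d)) for o,d in obs)
def proj(n,X,pose=None):
    p=ctrl.camera_params(n);T=np.array(p["pose"] if pose is None else pose)
    c=T[:3,:3].T@(np.asarray(X)-T[:3,3]);q=np.array(p["K"])@c;return q[:2]/q[2]
E
python3 - <<'E'
from h import *
np.set_printoptions(precision=4,suppress=True)
A=lambda x,y:(165+x/2.857,240+y/2.857)
C=lambda x,y:(300+x/4,265+y/4)
D=lambda x,y:(300+x/4,310+y/4)
def both(nm,t,s): x,e=tri([ray("top",t),ray("side",s)]);print(nm,x,e)
both("well",A(269,144),C(241,102))
for nm,t in(("w9",(269,144)),("w13",(281,117)),("w17",(302,140))): print(nm,plane("top",A(*t),.1))
for nm,t in(("w9",(241,102)),("w13",(200,92)),("w17",(231,73))): print(nm,"side",plane("side",C(*t),.1))
for nm,t in(("nearL",(223,157)),("nearR",(334,194)),("farL",(273,13)),("farR",(380,45))): print("cal",nm,plane("top",A(*t),.1))
both("pen",A(57,101),D(200,25)); print(plane("top",A(57,101),.174),plane("side",D(200,25),.174))
for nm,t in(("a",(24,36)),("b",(84,27)),("c",(60,204)),("d",(118,188))): print("stand",nm,plane("top",A(*t),.095))
for n in("top","side"):
    im=cv2.imread(f"pics/{n}0.png");h=cv2.cvtColor(im,cv2.COLOR_BGR2HSV)
    m=cv2.inRange(h,(22,110,90),(35,255,255));k,l,st,ce=cv2.connectedComponentsWithStats(m)
    for i in range(1,k):
        if st[i,4]>8: print(n,ce[i],st[i])
s=cv2.imread("pics/side0.png")[170:275,290:400]
cv2.imwrite("pics/m2.png",cv2.resize(s,None,fx=5.5,fy=5.5,interpolation=cv2.INTER_CUBIC))
E
```

```text
well [0.4927 0.1186 0.0995] 0.0020914601040201287
w9 [0.4947 0.1184 0.1   ]
w13 [0.5211 0.108  0.1   ]
w17 [0.4994 0.0868 0.1   ]
w9 side [0.4906 0.1199 0.1   ]
w13 side [0.5173 0.1103 0.1   ]
w17 side [0.4969 0.0884 0.1   ]
cal nearL [0.481  0.1619 0.1   ]
cal nearR [0.4484 0.054  0.1   ]
cal farL [0.6234 0.1207 0.1   ]
cal farR [0.5942 0.0149 0.1   ]
pen [0.5196 0.308  0.1689] 0.0014939068567185797
[0.5204 0.3066 0.174 ] [0.5183 0.3145 0.174 ]
stand a [0.5951 0.3638 0.095 ]
stand b [0.6056 0.3057 0.095 ]
stand c [0.4326 0.3159 0.095 ]
stand d [0.4493 0.2615 0.095 ]
top [273.2649 204.0514] [245 188  58  31 370]
top [186.5  293.36] [183 290   8   8  50]
top [387.125  295.8333] [385 294   6   5  24]
side [579.4444  29.7778] [577  29   7   3   9]
side [596.7411  49.1269] [589  32  19  33 197]
side [608.      49.3333] [607  46   4   7  12]
side [296.2222  73.0833] [290  72  15   3  36]
side [601.3539 129.468 ] [593  74  19 111 438]
side [603.25  78.2 ] [601  74   7   8  20]
side [605.5455  89.8182] [603  87   5   6  11]
side [608.2083 108.5417] [606 103   5  12  24]
side [608.6667 119.7778] [607 118   4   5   9]
side [610.  127.6] [608 126   5   5  10]
side [293.6154 142.3846] [292 141   4   4  13]
side [612.7692 142.6923] [610 140   6   7  13]
side [612.3636 148.2727] [610 147   5   4  11]
side [614.375  154.0625] [611 151   6   9  16]
side [615.5294 176.8235] [614 172   4  12  17]
side [619.0833 185.    ] [616 183   6   5  12]
side [585.2381 187.2381] [581 185  10   5  21]
side [611.3333 204.4444] [609 202   5   5   9]
side [620.  207.3] [618 204   5   6  10]
side [363.  210.5] [361 209   5   4  16]
side [631.     210.3333] [629 209   6   4   9]
side [258.6831 311.8908] [238 282  43  49 751]
side [370.7727 316.7273] [366 313  11   8  66]
side [364.7273 328.7273] [363 324   3   9  11]
side [348.5   346.916] [314 337  72  20 536]
```

View pics/m2.png

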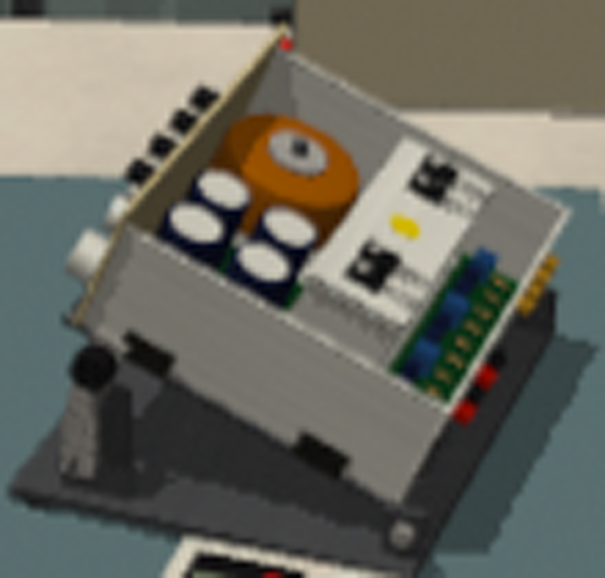

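```bash
python3 - <<'E'
from h import *
np.set_printoptions(precision=4,suppress=True)
B=lambda x,y:(325+(x-400)/2.857,225+y/2.857)
S=lambda x,y:(290+x/5.5,170+y/5.5)
P={}
for nm,t,s in(("dot",(579,203.5),(404,226)),("nL",(437,230),(448,408)),("fL",(505,43),(130,225)),("fR",(752,124),(282,45)),("capNL",(527,118),(266,264)),("capFL",(542,77),(197,224)),("tor",(671,142),(299,150)),("trL",(524,184),(371,268)),("trR",(635,222),(433,180))):
    P[nm],e=tri([ray("top",B(*t)),ray("side",S(*s))]);print(nm,P[nm],e)
v=P["fL"]-P["nL"];print("tilt L",np.arctan2(v[2],np.hypot(*v[:2])),np.linalg.norm(v),np.arctan2(v[1],v[0]))
w=P["fR"]-P["fL"];print(w,np.linalg.norm(w),"yaw",np.arctan2(w[0],-w[1]))
w=P["trR"]-P["trL"];print(w,np.linalg.norm(w),"yaw",np.arctan2(w[0],-w[1]))
A=lambda x,y:np.array((165+x/2.857,240+y/2.857))
# calibrator yaw check / stand yaw
a,b,c,d=[plane("top",A(*q),.095)[:2] for q in((24,36),(84,27),(60,204),(118,188))]
print("stand yaw",np.arctan2(*(a-c)[::-1]),np.arctan2(*(b-d)[::-1]),"centre",(a+b+c+d)/4)
E
```

```text
dot [ 0.4808 -0.2285  0.1441] 0.0018540594171169464
nL [ 0.4571 -0.0984  0.106 ] 0.0011567867568657432
fL [ 0.627  -0.1558  0.1799] 0.0010934044092371035
fR [ 0.5532 -0.3825  0.1808] 0.0022974748712727704
capNL [ 0.5584 -0.1795  0.1457] 0.003309559987118106
capFL [ 0.5958 -0.1918  0.1626] 0.002252649663545407
tor [ 0.5407 -0.3148  0.1457] 0.0017112795477467932
trL [ 0.4986 -0.1773  0.1454] 0.000805063060216216
trR [ 0.4641 -0.28    0.1465] 0.0024472998824540855
tilt L 0.3908972623189785 0.19396996264697208 -0.3259774445164232
[-0.0738 -0.2267  0.0009] 0.2383898742709172 yaw -0.3148522097055479
[-0.0345 -0.1028  0.001 ] 0.10839542878463086 yaw -0.32383719012016976
stand yaw 0.28651250735146166 0.2756435003740802 centre [0.5207 0.3117]
```

```bash
cat >> h.py <<'E'
from scipy.spatial.transform import Rotation as Ro
np.set_printoptions(precision=4,suppress=True)
def frame(z,yaw):
    """tool rotation with z axis along z, y (jaw) axis nearest to direction yaw"""
    z=np.array(z,float)/np.linalg.norm(z);y=np.array([np.cos(yaw),np.sin(yaw),0]);y-=z*(y@z);y/=np.linalg.norm(y)
    return np.c_[np.cross(y,z),y,z]
def delta(pos,R):
    s=ctrl.get_state();R0=Ro.from_rotvec(s["tool_rot"])
    d=R0.inv().apply(np.array(pos)-s["position"])*1000
    print("move mm",np.round(d,1),"rot",np.round((R0.inv()*Ro.from_matrix(R)).as_rotvec(),3),"t",s["time"],"pos",s["position"],"F",s["ft_force"],"g",s["grip_width"])
E
python3 - <<'E'
from h import *
delta([.520,.309,.26],frame([0,0,-1],1.851))
s=ctrl.get_state();R=Ro.from_rotvec(s["tool_rot"]).as_matrix();T=np.array(ctrl.camera_params("wrist")["pose"])
print(R,"cam in tool",R.T@(T[:3,3]-s["position"]),R.T@T[:3,:3],ctrl.camera_params("wrist")["K"])
E
```

```text
move mm [-404.2 -199.6  -38.1] rot [-0.002 -0.    -0.583] t 0.1 pos [0.1937 0.6199 0.2216] F [ 0.075  -1.0973  0.1742] g 0.9982048057948943
[[-0.9545  0.2981 -0.0004]
 [ 0.2981  0.9545 -0.0017]
 [-0.0001 -0.0017 -1.    ]] cam in tool [ 0.0793  0.0001 -0.1616] [[-0.001  -0.9569 -0.2904]
 [ 1.     -0.0008 -0.0007]
 [ 0.0004 -0.2904  0.9569]] [[408.8974   0.     320.8951]
 [  0.     408.8974 243.1318]
 [  0.       0.       1.    ]]
```

```bash
python3 -m creep '[[[1,-40,-20,-38,0,0,-0.1],[1,-160,-80,-38,0,0,-0.25],[1,-205,-100,-38,0,0,-0.4],[1,-250,-120,-38,0,0,-0.55],[1,-250,-120,-38,0,0,-0.583]]]'; python3 - <<'E'
from h import *
delta([.520,.309,.26],frame([0,0,-1],1.851));print(ctrl.get_state()["joint_positions"])
E
```

```text
time: 0.6
position: [0.3634, 0.4612, 0.2595]
tool_rot: [0.446, -3.109, -0.0]
ft_force: [0.6, -0.0, 0.5]
grip_width: 0.998
move mm [-107.4 -190.1   -0.5] rot [ 0.    -0.     0.005] t 0.6 pos [0.3634 0.4612 0.2595] F [ 0.6199 -0.0426  0.4559] g 0.9980168258831527
[-0.9442  0.1724 -0.0047  1.5592  0.0005  1.4103  0.907 ]
```

```bash
python3 -m creep '[[[1,-20,-40,0,0,0,0],[1,-45,-80,0,0,0,0],[1,-70,-125,0,0,0,0],[1,-95,-170,0,0,0,0],[1,-107,-190,0,0,0,0]]]';python3 -m creep '[[[1,0,0,0,0,0,0],[1,0,0,0,0,0,0]]]'; python3 - <<'E'
from h import *
delta([.520,.309,.26],frame([0,0,-1],1.851));print(ctrl.get_state()["joint_positions"])
T=np.array(ctrl.camera_params("wrist")["pose"]);np.save("T1.npy",T)
im=ctrl.get_image("wrist");cv2.imwrite("pics/w1.png",im[:,:,::-1])
print(proj("wrist",[.52,.309,.174],T))
E
```

```text
time: 1.1
position: [0.5214, 0.3042, 0.2595]
tool_rot: [-0.429, 3.111, -0.004]
ft_force: [-1.0, 0.1, -0.0]
grip_width: 0.997
time: 1.3
position: [0.518, 0.3092, 0.2592]
tool_rot: [0.437, -3.11, -0.0]
ft_force: [-0.6, 0.1, 0.5]
grip_width: 1.0
move mm [-1.9 -0.8 -0.8] rot [ 0.    -0.001 -0.001] t 1.3 pos [0.518  0.3092 0.2592] F [-0.5574  0.0576  0.5486] g 0.9996235295944575
[-0.7062  0.2054  0.1464  1.5239 -0.0308  1.4155  1.2917]
[320.3334 253.024 ]
```

View pics/w1.png

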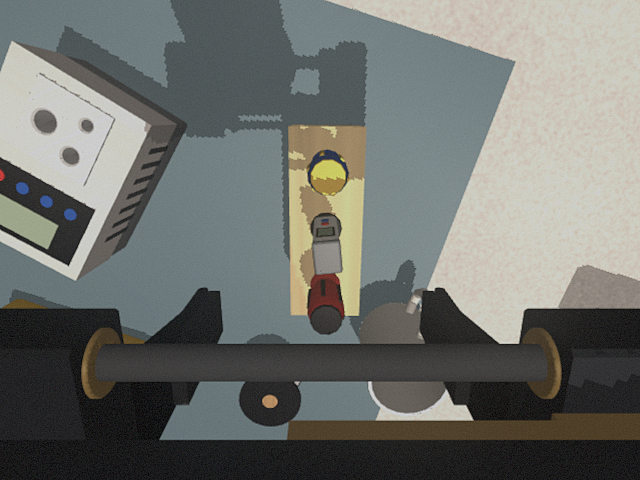

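```bash
python3 - <<'E'
from h import *
T=np.load("T1.npy")
p=plane("wrist",(328,257),.174,T);print("pen",p)
for q in((86,126),(70,155),(44,121)):print("wells",plane("wrist",q,.1,T))
c=[plane("wrist",q,.095,T) for q in((289,126),(365,126))];print("stand end width",np.linalg.norm(c[0]-c[1]),c)
im=cv2.imread("pics/w1.png")[100:180,20:110];g=cv2.cvtColor(im,6)
k,l,st,ce=cv2.connectedComponentsWithStats((g<110).astype('uint8'))
print([(ce[i]+[20,100],st[i,2:]) for i in range(1,k) if 60<st[i,4]<800])
delta([p[0],p[1],.121],frame([0,0,-1],1.851))
E
```

```text
pen [0.5212 0.3144 0.174 ]
wells [0.4949 0.118  0.1   ]
wells [0.5199 0.1087 0.1   ]
wells [0.4999 0.0873 0.1   ]
stand end width 0.058233417351164565 [array([0.4531, 0.2649, 0.095 ]), array([0.4371, 0.3209, 0.095 ])]
[(array([ 44.9355, 121.0806]), array([ 22,  23, 372], dtype=int32)), (array([ 86.8469, 125.1939]), array([11, 11, 98], dtype=int32)), (array([ 70.3788, 155.6465]), array([ 16,  16, 198], dtype=int32)), (array([ 26.5574, 175.6393]), array([ 21,  12, 122], dtype=int32))]
move mm [ -5.1   2.5 138.3] rot [ 0.001 -0.001  0.001] t 1.35 pos [0.5172 0.3105 0.2593] F [-0.1401 -0.8178 -0.0454] g 0.9979423206654243
```

```bash
python3 -m creep '[[[1,-4,1.5,10,0,0,0],[0.6,-4,1.5,50,0,0,0],[0.6,-4,1.5,95,0,0,0],[0.6,-4,1.5,125,0,0,0],[0.6,-4,1.5,138,0,0,0]]]' 25;python3 -m creep '[[[0.6,0,0,0,0,0,0],[0.6,0,0,0,0,0,0]]]';python3 - <<'E'
from h import *
delta([.521,.3125,.121],frame([0,0,-1],1.851))
T=np.array(ctrl.camera_params("wrist")["pose"])
im=ctrl.get_image("wrist");cv2.imwrite("pics/w2.png",im[:,:,::-1])
E
```

```text
time: 1.85
position: [0.5183, 0.3123, 0.1174]
tool_rot: [0.442, -3.104, 0.004]
ft_force: [0.2, 0.2, 0.2]
grip_width: 0.717
time: 2.05
position: [0.5221, 0.3132, 0.1231]
tool_rot: [-0.44, 3.109, 0.002]
ft_force: [0.0, -0.5, 0.3]
grip_width: 0.62
move mm [ 1.3 -0.3  2.1] rot [0.001 0.002 0.001] t 2.05 pos [0.5221 0.3132 0.1231] F [ 0.0378 -0.459   0.2976] g 0.6198837361758408
```

View pics/w2.png

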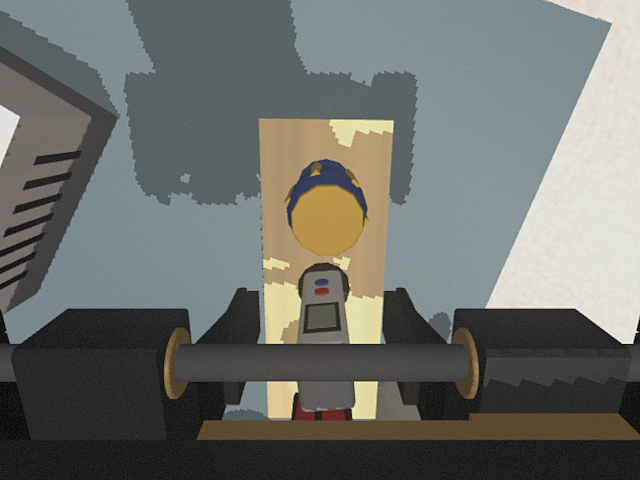

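```bash
python3 -m creep '[[[0.35,0,0,1,0,0,0],[0.2,0,0,1,0,0,0],[0.1,0,0,1,0,0,0],[0,0,0,1,0,0,0],[0,0,0,1,0,0,0]]]' 25;python3 -m creep '[[[0,0,0,0,0,0,0],[0,0,0,0,0,0,0],[0,0,0,0,0,0,0]]]' 30
python3 -m creep '[[[0,0,0,-10,0,0,0],[0,0,0,-30,0,0,0],[0,0,0,-60,0,0,0],[0,0,0,-90,0,0,0],[0,0,0,-105,0,0,0]]]';python3 -m creep '[[[0,0,0,-30,0,0,0],[0,0,0,-30,0,0,0],[0,0,0,-30,0,0,0]]]'
python3 - <<'E'
from h import *
delta([.4935,.1185,.27],frame([0,0,-1],1.851));print(ctrl.get_state()["joint_positions"])
for n in("wrist","side"):
    im=ctrl.get_image(n);cv2.imwrite(f"pics/{n}3.png",im[:,:,::-1])
a=cv2.imread("pics/wrist3.png");b=cv2.imread("pics/side3.png")[180:420,260:440]
b=cv2.resize(b,None,fx=2,fy=2,interpolation=2);a=cv2.resize(a[200:,150:500],None,fx=1.2,fy=1.2)
o=np.zeros((480,a.shape[1]+b.shape[1],3),'uint8');o[:a.shape[0],:a.shape[1]]=a;o[:480,a.shape[1]:]=b;cv2.imwrite("pics/m3.png",o);print(o.shape)
E
```

```text
time: 2.6
position: [0.5216, 0.3122, 0.121]
tool_rot: [-0.439, 3.11, 0.001]
ft_force: [-0.4, 0.8, -0.5]
grip_width: 0.229
time: 2.9
position: [0.5214, 0.3127, 0.1209]
tool_rot: [-0.439, 3.111, 0.001]
ft_force: [0.0, 2.7, 0.7]
grip_width: 0.207
time: 3.4
position: [0.5229, 0.3117, 0.2293]
tool_rot: [-0.437, 3.107, 0.001]
ft_force: [0.2, -0.2, -1.1]
grip_width: 0.208
time: 3.7
position: [0.5217, 0.3116, 0.2558]
tool_rot: [-0.438, 3.11, -0.0]
ft_force: [0.5, -0.0, -0.6]
grip_width: 0.204
move mm [  80.5 -177.8  -14.2] rot [-0.  0. -0.] t 3.7 pos [0.5217 0.3116 0.2558] F [ 0.4938 -0.0151 -0.5842] g 0.20409335026606298
[-0.7067  0.215   0.1473  1.5194 -0.0313  1.4093  1.2928]
(480, 780, 3)
```

View pics/m3.png

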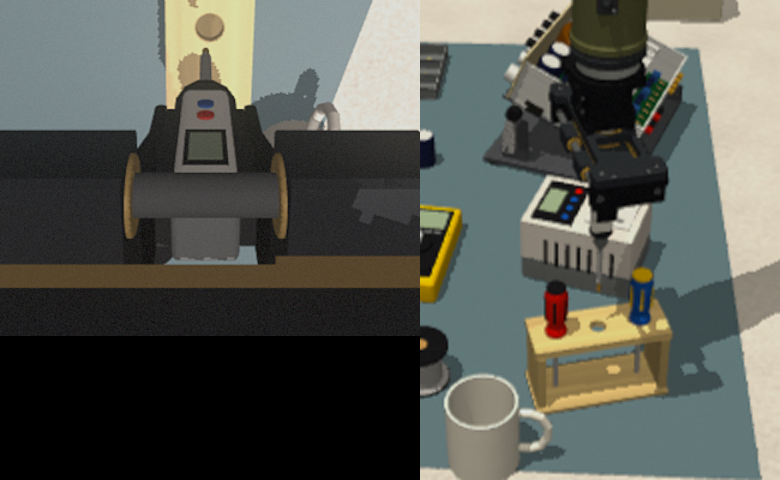

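```bash
python3 -m creep '[[[0,12,-25,-10,0,0,0],[0,28,-60,-10,0,0,0],[0,45,-100,-10,0,0,0],[0,62,-138,-10,0,0,0],[0,74,-165,-10,0,0,0]]]';python3 -m creep '[[[0,6,-12,0,0,0,0],[0,6,-12,20,0,0,0],[0,6,-12,40,0,0,0],[0,6,-12,40,0,0,0],[0,6,-12,40,0,0,0]]]'
python3 - <<'E'
from h import *
delta([.4945,.1183,.226],frame([0,0,-1],1.851));s=ctrl.get_state();print(s["joint_positions"])
T=np.array(ctrl.camera_params("wrist")["pose"]);np.save("T4.npy",T)
tip=s["position"]+Ro.from_rotvec(s["tool_rot"]).apply([0,0,.111])
im=ctrl.get_image("wrist");cv2.imwrite(f"pics/w4.png",im[:,:,::-1])
print("tip",tip,proj("wrist",tip,T),"well",proj("wrist",[.4945,.1183,.1],T))
b=im[120:300,200:440,::-1];cv2.imwrite("pics/w4c.png",cv2.resize(b,None,fx=3.3,fy=3.3,interpolation=2))
E
```

```text
time: 4.3
position: [0.495, 0.1293, 0.2643]
tool_rot: [0.434, -3.109, 0.002]
ft_force: [0.5, -0.2, -1.3]
grip_width: 0.205
time: 4.8
position: [0.4932, 0.1207, 0.2253]
tool_rot: [0.441, -3.109, 0.0]
ft_force: [1.2, 0.7, -0.9]
grip_width: 0.208
move mm [-0.5 -2.6 -0.7] rot [-0.    -0.002  0.001] t 4.8 pos [0.4932 0.1207 0.2253] F [ 1.2149  0.6777 -0.9228] g 0.2077744686335783
[-0.549   0.0125  0.26    1.8014 -0.0033  1.3296  1.5641]
tip [0.4931 0.1206 0.1143] [321.5533 238.715 ] well [317.9463 234.1973]
```

View pics/w4c.png

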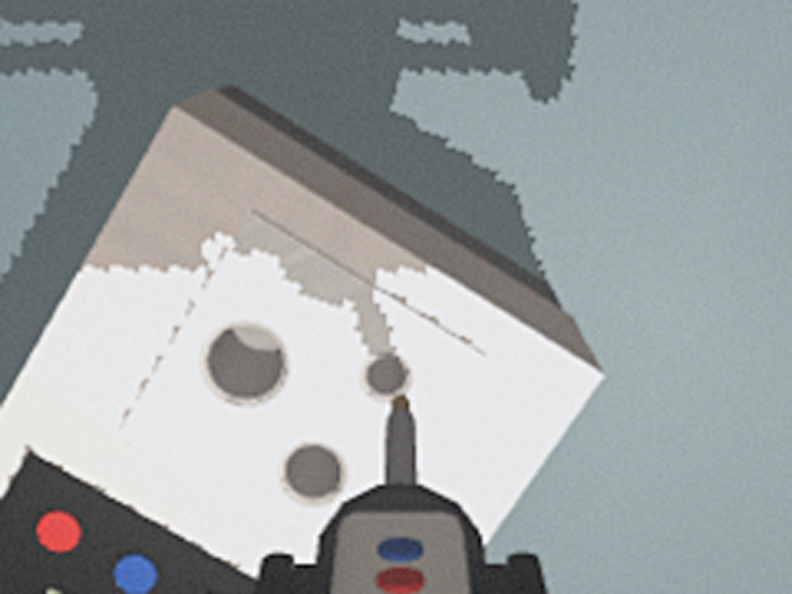

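```bash
python3 - <<'E'
from h import *
T=np.load("T4.npy")
t=plane("wrist",(321.3,240.8),.1143,T);w=plane("wrist",(317.3,233.9),.1,T);d=w-t
s=ctrl.get_state();R=Ro.from_rotvec(s["tool_rot"])
print(t,w,"tool mm",R.inv().apply([d[0],d[1],0])*1000,s["position"],s["time"])
E
```

```text
[0.4946 0.1208 0.1143] [0.4944 0.1178 0.1   ] tool mm [ 1.0156 -2.8955 -0.0002] [0.4938 0.1207 0.2261] 4.85
```

```bash
python3 -m creep '[[[0,1,-2.9,0,0,0,0],[0,1,-2.9,2,0,0,0],[0,1,-2.9,8,0,0,0],[0,1,-2.9,15,0,0,0],[0,1,-2.9,20,0,0,0]]]';python3 -m creep '[[[0,0,0,0,0,0,0],[0,0,0,0,0,0,0]]]'
python3 - <<'E'
from h import *
delta([.4945,.1183,.17],frame([0,0,-1],1.851));s=ctrl.get_state()
im=ctrl.get_image("wrist");cv2.imwrite(f"pics/w5.png",im[:,:,::-1])
b=im[180:300,240:400,::-1];cv2.imwrite("pics/w5c.png",cv2.resize(b,None,fx=5,fy=5,interpolation=2))
E
```

```text
time: 5.35
position: [0.4931, 0.1167, 0.2049]
tool_rot: [0.439, -3.11, 0.0]
ft_force: [0.2, -0.2, -1.1]
grip_width: 0.205
time: 5.55
position: [0.4934, 0.1168, 0.2056]
tool_rot: [0.439, -3.11, 0.0]
ft_force: [0.2, -0.3, -0.6]
grip_width: 0.208
move mm [-1.5  1.2 35.6] rot [-0. -0.  0.] t 5.55 pos [0.4934 0.1168 0.2056] F [ 0.1932 -0.2646 -0.644 ] g 0.20838063659871173
```

View pics/w5c.png

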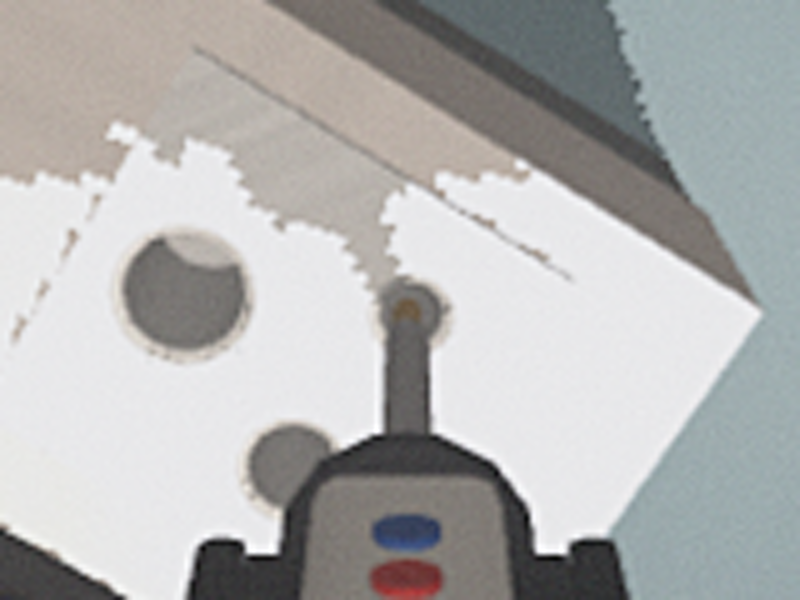

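```bash
python3 -m creep '[[[0,0.4,0.8,2,0,0,0],[0,0.4,0.8,5,0,0,0],[0,0.4,0.8,9,0,0,0],[0,0.4,0.8,13,0,0,0],[0,0.4,0.8,16,0,0,0]]]';python3 -m creep '[[[0,0,0,3,0,0,0],[0,0,0,6,0,0,0],[0,0,0,9,0,0,0],[0,0,0,12,0,0,0],[0,0,0,12,0,0,0]]]'
python3 - <<'E'
from h import *
delta([.4945,.1183,.166],frame([0,0,-1],1.851))
E
```

```text
time: 6.1
position: [0.4927, 0.1174, 0.1892]
tool_rot: [0.439, -3.11, 0.0]
ft_force: [0.0, 0.7, -0.8]
grip_width: 0.204
time: 6.6
position: [0.4926, 0.1173, 0.1773]
tool_rot: [0.439, -3.11, 0.0]
ft_force: [-0.8, 0.9, -1.0]
grip_width: 0.206
move mm [-2.1  0.4 11.3] rot [-0.    -0.001  0.   ] t 6.6 pos [0.4926 0.1173 0.1773] F [-0.7627  0.8799 -0.9938] g 0.2059793623910014
```

```bash
python3 -m creep '[[[0,0,0,3,0,0,0],[0,0,0,6,0,0,0],[0,0,0,8,0,0,0],[0,0,0,10,0,0,0],[0,0,0,10,0,0,0]]]';python3 -m creep '[[[0,0,0,1,0,0,0],[0,0,0,2,0,0,0],[0,0,0,3,0,0,0],[0,0,0,3,0,0,0],[0,0,0,3,0,0,0]]]'
python3 - <<'E'
from h import *
delta([.4945,.1183,.166],frame([0,0,-1],1.851))
im=ctrl.get_image("side")
b=im[240:330,280:420,::-1];cv2.imwrite("pics/s6.png",cv2.resize(b,None,fx=5,fy=5,interpolation=2))
E
```

```text
time: 7.1
position: [0.4927, 0.1173, 0.1675]
tool_rot: [0.439, -3.11, 0.0]
ft_force: [-0.2, -1.2, -1.5]
grip_width: 0.205
time: 7.6
position: [0.493, 0.1174, 0.165]
tool_rot: [-0.439, 3.111, 0.0]
ft_force: [-0.9, -0.4, 0.1]
grip_width: 0.207
move mm [-1.7  0.4 -1. ] rot [0. 0. 0.] t 7.6 pos [0.493  0.1174 0.165 ] F [-0.8565 -0.4422  0.1328] g 0.20660450815101183
```

View pics/s6.png

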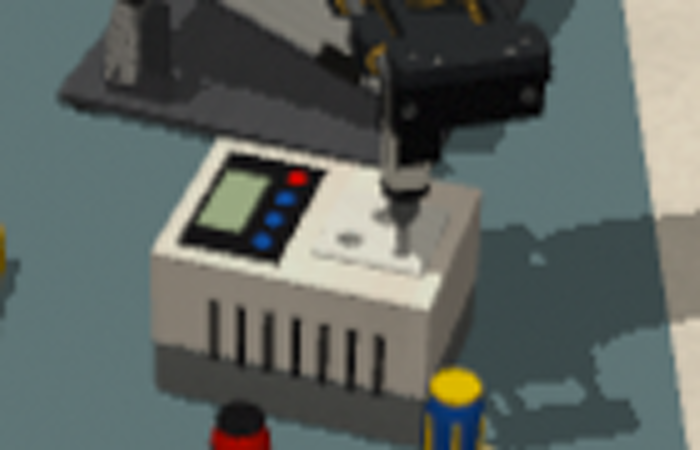

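```bash
python3 -m creep '[[[0,0,0,1,0,0,0],[0,0,0,2,0,0,0],[0,0,0,2,0,0,0],[0,0,0,2,0,0,0],[0,0,0,2,0,0,0]]]'; for i in 1 2 3 4; do python3 -m creep '[[[0,0,0,0,0,0,0],[0,0,0,0,0,0,0],[0,0,0,0,0,0,0],[0,0,0,0,0,0,0],[0,0,0,0,0,0,0]]]' | egrep 'time|pos|ft'; done
```

```text
time: 8.15
position: [0.493, 0.1175, 0.1629]
tool_rot: [-0.439, 3.11, 0.0]
ft_force: [0.1, 0.5, 0.6]
grip_width: 0.205
time: 8.65
position: [0.493, 0.1174, 0.1628]
ft_force: [0.3, -0.6, 0.4]
time: 9.15
position: [0.4929, 0.1174, 0.1628]
ft_force: [0.9, 1.1, 0.2]
time: 9.65
position: [0.4929, 0.1174, 0.1628]
ft_force: [-0.1, -0.4, 0.7]
time: 10.15
position: [0.4929, 0.1174, 0.1628]
ft_force: [0.3, -0.4, 0.7]
```

```bash
python3 -m creep '[[[0,0,0,-5,0,0,0],[0,0,0,-20,0,0,0],[0,0,0,-40,0,0,0],[0,0,0,-60,0,0,0],[0,0,0,-85,0,0,0]]]' | egrep 'time|pos|ft';python3 -m creep '[[[0,0,0,-35,0,0,0],[0,0,0,-65,0,0,0],[0,0,0,-65,0,0,0]]]'
python3 - <<'E'
from h import *
t=.39;u=np.array([np.cos(.32),-np.sin(.32),0]);n=-np.sin(t)*u+[0,0,np.cos(t)]
delta(np.array([.4808,-.2285,.1441])+n*.156,frame(-n,1.25));print(n)
E
```

```text
time: 10.65
position: [0.4918, 0.1171, 0.2477]
ft_force: [0.6, 0.7, -0.9]
time: 10.95
position: [0.4945, 0.1178, 0.3173]
tool_rot: [-0.438, 3.104, 0.002]
ft_force: [-0.1, -0.2, -0.7]
grip_width: 0.207
move mm [ 158.  -295.5   27.6] rot [ 0.119 -0.372  0.592] t 10.95 pos [0.4945 0.1178 0.3173] F [-0.0574 -0.185  -0.6687] g 0.20727874050859063
[-0.3609  0.1196  0.9249]
```

```bash
python3 -m creep '[[[0,10,-20,0,0.01,-0.03,0.05],[0,27,-50,0,0.025,-0.07,0.12],[0,45,-83,0,0.04,-0.12,0.2],[0,63,-117,0,0.05,-0.17,0.28],[0,80,-150,0,0.06,-0.2,0.33]]]'
python3 - <<'E'
from h import *
t=.39;u=np.array([np.cos(.32),-np.sin(.32),0]);n=-np.sin(t)*u+[0,0,np.cos(t)]
delta(np.array([.4808,-.2285,.1441])+n*.156,frame(-n,1.25));print(ctrl.get_state()["joint_positions"])
E
```

```text
time: 11.45
position: [0.4564, -0.0478, 0.3114]
tool_rot: [0.071, 2.937, -0.045]
ft_force: [-13.1, -4.6, 8.9]
grip_width: 0.209
move mm [  28.5 -162.8   21.8] rot [ 0.054 -0.182  0.266] t 11.45 pos [ 0.4564 -0.0478  0.3114] F [-13.1373  -4.574    8.9357] g 0.2089651555953661
[-0.2677 -0.3019  0.2262  1.9107  0.1143  1.3259  1.461 ]
```

```bash
python3 - <<'E'
from h import *
t=.25;u=np.array([np.cos(.32),-np.sin(.32),0]);n=-np.sin(t)*u+[0,0,np.cos(t)]
delta([.485,-.10,.29],frame(-n,1.45))
s=ctrl.get_state();print(s["qd"],s["joint_torque"],s["torque"])
E
```

```text
move mm [-26.  -50.1  28.5] rot [ 0.04  -0.039  0.075] t 11.45 pos [ 0.4564 -0.0478  0.3114] F [-13.1373  -4.574    8.9357] g 0.2089651555953661
[ 1.8888 -0.0068 -0.9103  0.2191 -0.203  -0.4556  0.5193] [-16.0857 -56.5453  -1.5142 -25.5644   1.0472  -3.2863  -0.9267] [-0.2805  1.5962 -0.0749]
```

```bash
python3 -m creep '[[[0,-5,-15,3,0.01,-0.01,0.02],[0,-13,-27,12,0.02,-0.02,0.04],[0,-20,-40,20,0.03,-0.03,0.06],[0,-26,-50,28,0.04,-0.04,0.075],[0,-26,-50,28,0.04,-0.04,0.075]]]'
python3 - <<'E'
from h import *
t=.38;u=np.array([np.cos(.32),-np.sin(.32),0]);n=-np.sin(t)*u+[0,0,np.cos(t)]
delta(np.array([.4808,-.2285,.1441])+n*.131,frame(-n,1.25));print(ctrl.get_state()["joint_positions"],ctrl.get_state()["qd"])
E
```

```text
time: 11.95
position: [0.4864, -0.0996, 0.2902]
tool_rot: [0.184, 2.892, -0.094]
ft_force: [-0.4, 0.1, -2.2]
grip_width: 0.202
move mm [  42.5 -118.1   20.5] rot [ 0.011 -0.129  0.193] t 11.95 pos [ 0.4864 -0.0996  0.2902] F [-0.4002  0.1345 -2.1604] g 0.2023444282920964
[-0.2269 -0.2509  0.2782  1.9192  0.144   1.2245  1.4621] [-0.0031 -0.0182 -0.0247 -0.0131 -0.0205  0.0354  0.0033]
```

```bash
python3 -m creep '[[[0,0,-20,0,0,-0.02,0.03],[0,4,-42,2,0,-0.04,0.06],[0,8,-64,4,0.005,-0.06,0.09],[0,12,-84,8,0.008,-0.08,0.13],[0,14,-95,10,0.01,-0.09,0.15]]]'
python3 - <<'E'
from h import *
t=.38;u=np.array([np.cos(.32),-np.sin(.32),0]);n=-np.sin(t)*u+[0,0,np.cos(t)]
delta(np.array([.4808,-.2285,.1441])+n*.131,frame(-n,1.25));print(ctrl.get_state()["joint_positions"],ctrl.get_state()["qd"])
E
```

```text
time: 12.45
position: [0.4614, -0.1949, 0.2836]
tool_rot: [0.393, 2.773, -0.088]
ft_force: [0.6, 0.2, -0.9]
grip_width: 0.207
move mm [ 25.4 -24.8  10.2] rot [ 0.    -0.035  0.039] t 12.45 pos [ 0.4614 -0.1949  0.2836] F [ 0.6318  0.1639 -0.8535] g 0.20656162896951014
[ 0.1595 -0.301   0.1561  1.9959  0.0536  1.0985  1.59  ] [ 0.6117  0.0028 -0.2806  0.0694 -0.196  -0.1607  0.1891]
```

```bash
python3 -m creep '[[[0,5,-10,6,0,-0.01,0.01],[0,12,-18,10,0,-0.02,0.02],[0,18,-24,12,0,-0.03,0.03],[0,25,-25,12,0,-0.035,0.039],[0,25,-25,12,0,-0.035,0.039]]]';python3 -m creep '[[[0,0,0,0,0,0,0],[0,0,0,0,0,0,0]]]' >/dev/null
python3 - <<'E'
from h import *
t=.38;u=np.array([np.cos(.32),-np.sin(.32),0]);n=-np.sin(t)*u+[0,0,np.cos(t)]
delta(np.array([.4808,-.2285,.1441])+n*.131,frame(-n,1.25));s=ctrl.get_state();print(s["joint_positions"],s["qd"])
T=np.array(ctrl.camera_params("wrist")["pose"]);np.save("T7.npy",T)
im=ctrl.get_image("wrist");cv2.imwrite("pics/w7.png",im[:,:,::-1])
tip=s["position"]+Ro.from_rotvec(s["tool_rot"]).apply([-.0012,0,.111]);print("tip",tip,proj("wrist",tip,T),proj("wrist",[.4808,-.2285,.1441],T))
b=im[100:340,160:480,::-1];cv2.imwrite("pics/w7c.png",cv2.resize(b,None,fx=2.5,fy=2.5,interpolation=2))
E
```

```text
time: 12.95
position: [0.4456, -0.2187, 0.2616]
tool_rot: [0.442, 2.741, -0.08]
ft_force: [0.5, 0.0, -1.0]
grip_width: 0.205
move mm [11.3 -1.2 -7.7] rot [ 0.005 -0.01   0.006] t 13.15 pos [ 0.4477 -0.2162  0.2626] F [ 0.0599 -0.4523 -0.9557] g 0.20540868269663495
[ 0.6113 -0.3011 -0.1462  2.046  -0.1161  1.03    1.7623] [ 0.0005  0.002  -0.0067 -0.0001 -0.0022 -0.0001  0.0035]
tip [ 0.487  -0.2287  0.1596] [321.1684 240.6636] [318.6686 220.8547]
```

View pics/w7c.png

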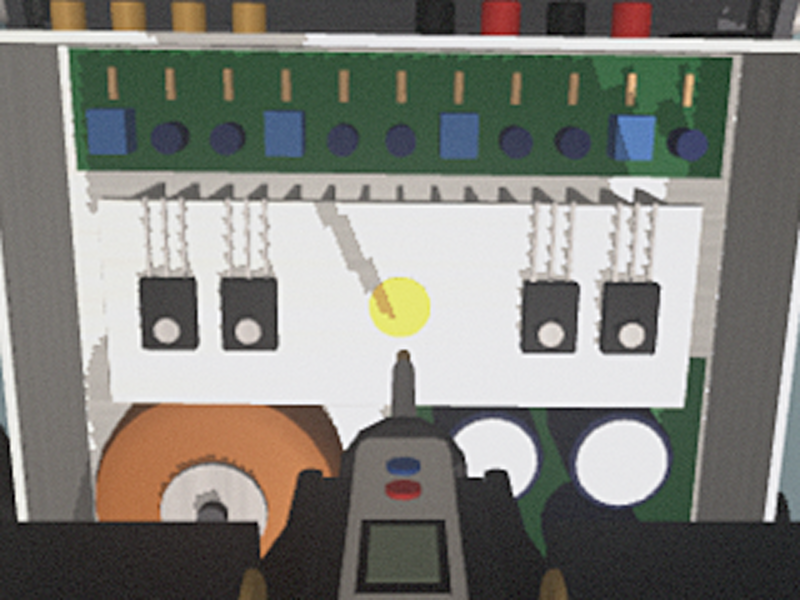

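```bash
python3 - <<'E'
from h import *
T=np.load("T7.npy");K=np.array(ctrl.camera_params("wrist")["K"])
f=lambda x,y:(160+x/2.5,100+y/2.5)
# refine plate edges: white mask
im=cv2.imread("pics/w7.png");g=im.min(2)
for r in (186,190,196,205,214,220,232,240,250,256,258): 
    row=g[r].astype(int);xs=np.where(row>200)[0];xs=xs[(xs>190)&(xs<450)];print(r,xs.min() if len(xs) else None,xs.max() if len(xs) else None)
obj=np.array([[-30,85,0],[-30,-85,0],[30,-85,0],[30,85,0]],float)/1000
for pts in ([(95,198),(703,207),(685,408),(112,403)],[(98,197),(703,206),(685,407),(110,403)]):
    px=np.array([f(*p) for p in pts])
    _,rs,ts,e=cv2.solvePnPGeneric(obj,px,K,None,flags=cv2.SOLVEPNP_IPPE)
    for r,t,ee in zip(rs,ts,e):
        R=T[:3,:3]@cv2.Rodrigues(r)[0];print(R[:,2],"centre",T[:3,:3]@t[:,0]+T[:3,3],"tilt",np.arccos(abs(R[2,2])),"err",ee,"xaxis",R[:,0])
s=ctrl.get_state();print("tool z",Ro.from_rotvec(s["tool_rot"]).as_matrix()[:,2])
E
```

```text
186 191 440
190 191 440
196 191 439
205 191 438
214 191 437
220 191 437
232 192 436
240 193 435
250 204 433
256 204 442
258 205 433
[ 0.3623 -0.0816 -0.9285] centre [ 0.4828 -0.2293  0.1434] tilt 0.38053015144599533 err [0.5139] xaxis [ 0.8821 -0.2917  0.3699]
[ 0.7044 -0.2637 -0.659 ] centre [ 0.4818 -0.2274  0.1432] tilt 0.8512961473931232 err [4.0662] xaxis [ 0.6254 -0.2086  0.7519]
[ 0.3576 -0.1376 -0.9237] centre [ 0.4832 -0.2279  0.143 ] tilt 0.39320743984418627 err [0.1926] xaxis [ 0.8732 -0.3013  0.383 ]
[ 0.7121 -0.2066 -0.6711] centre [ 0.4815 -0.2287  0.1428] tilt 0.8351713539589347 err [3.6099] xaxis [ 0.6332 -0.2241  0.7409]
tool z [ 0.3445 -0.1093 -0.9324]
```

```bash
python3 - <<'E'
from h import *
T=np.load("T7.npy");sp=plane("wrist",(320,222.8),.1437,T);print(sp)
t=.385;u=np.array([np.cos(.325),-np.sin(.325),0]);n=-np.sin(t)*u+[0,0,np.cos(t)];R=frame(-n,1.25)
s=ctrl.get_state();R0=Ro.from_rotvec(s["tool_rot"]).as_matrix()
print("standoff now",(s["position"]+R0@[-.0014,0,.111]-sp)@n)
delta(sp+n*.006-R@np.array([-.0014,0,.111]),R)
E
```

```text
[ 0.483  -0.2282  0.1437]
standoff now 0.013120659634852386
move mm [11.3 -0.1  7.3] rot [ 0.007 -0.015  0.006] t 13.2 pos [ 0.4477 -0.2161  0.2625] F [ 0.4529  0.0132 -1.2322] g 0.2081487855576418
```

```bash
python3 -m creep '[[[0,3,0,2,0.002,-0.004,0.002],[0,6,0,4,0.004,-0.008,0.004],[0,9,0,6,0.006,-0.012,0.006],[0,11.3,0,7.3,0.007,-0.015,0.006],[0,11.3,0,7.3,0.007,-0.015,0.006]]]';python3 -m creep '[[[0,0,0,0,0,0,0],[0,0,0,0,0,0,0]]]' >/dev/null
python3 - <<'E'
from h import *
sp=np.array([.483,-.2282,.1437])
t=.385;u=np.array([np.cos(.325),-np.sin(.325),0]);n=-np.sin(t)*u+[0,0,np.cos(t)];R=frame(-n,1.25)
s=ctrl.get_state();R0=Ro.from_rotvec(s["tool_rot"]).as_matrix()
print("standoff now",(s["position"]+R0@[-.0014,0,.111]-sp)@n, s["joint_positions"])
delta(sp-n*.004-R@np.array([-.0014,0,.111]),R)
E
```

```text
time: 13.7
position: [0.446, -0.2189, 0.2485]
tool_rot: [0.447, 2.733, -0.086]
ft_force: [-0.4, -0.1, -1.0]
grip_width: 0.205
standoff now 0.0010558335616606986 [ 0.6172 -0.3007 -0.1498  2.0739 -0.1138  0.9934  1.7565]
move mm [6.3 3.2 5.1] rot [-0.001 -0.008 -0.003] t 13.9 pos [ 0.4464 -0.2193  0.2494] F [-0.8536 -0.3059 -0.6647] g 0.20633154974823983
```

```bash
python3 - <<'E'
from h import *
sp=np.array([.483,-.2282,.1437])
t=.385;u=np.array([np.cos(.325),-np.sin(.325),0]);n=-np.sin(t)*u+[0,0,np.cos(t)]
for t2 in(.35,.33,.31):
    a=-np.sin(t2)*u+[0,0,np.cos(t2)];R=frame(-a,1.25);p=sp+n*.004-R@np.array([-.0014,0,.111])
    print(t2,p);delta(p,R)
E
```

```text
0.35 [ 0.4443 -0.2152  0.2512]
move mm [ 2.5  3.2 -2.9] rot [-0.001  0.027 -0.003] t 13.9 pos [ 0.4464 -0.2193  0.2494] F [-0.8536 -0.3059 -0.6647] g 0.20633154974823983
0.33 [ 0.4462 -0.2158  0.252 ]
move mm [ 0.2  3.2 -2.8] rot [-0.001  0.047 -0.003] t 13.9 pos [ 0.4464 -0.2193  0.2494] F [-0.8536 -0.3059 -0.6647] g 0.20633154974823983
0.31 [ 0.4482 -0.2165  0.2527]
move mm [-2.   3.2 -2.7] rot [-0.001  0.067 -0.003] t 13.9 pos [ 0.4464 -0.2193  0.2494] F [-0.8536 -0.3059 -0.6647] g 0.20633154974823983
```

```bash
python3 -m creep '[[[0,0,0,-3,0,0.02,0],[0,0,3,-3,0,0.043,-0.003],[0,0.5,3.2,-3,0,0.043,-0.003],[0,0.5,3.2,-3,0,0.043,-0.003],[0,0.5,3.2,-3,0,0.043,-0.003]]]'
python3 - <<'E'
from h import *
sp=np.array([.483,-.2282,.1437])
t=.385;u=np.array([np.cos(.325),-np.sin(.325),0]);n=-np.sin(t)*u+[0,0,np.cos(t)]
s=ctrl.get_state();R0=Ro.from_rotvec(s["tool_rot"]).as_matrix();tip=s["position"]+R0@[-.0014,0,.111]
print("standoff",(tip-sp)@n,"lateral tool",R0.T@(tip-sp),"ang",np.arccos(-R0[:,2]@n),s["joint_positions"])
a=-np.sin(.335)*u+[0,0,np.cos(.335)];R=frame(-a,1.25);delta(sp+n*.004-R@np.array([-.0014,0,.111]),R)
E
```

```text
time: 14.4
position: [0.4458, -0.2155, 0.2516]
tool_rot: [0.449, 2.775, -0.078]
ft_force: [-0.6, -0.3, -0.9]
grip_width: 0.203
standoff 0.0038433368563473317 lateral tool [ 0.0004  0.0001 -0.0038] ang 0.05130548372759749 [ 0.6165 -0.2745 -0.1619  2.0387 -0.0985  1.0442  1.7384]
move mm [-0.  -0.2 -0.2] rot [-0.    -0.001  0.   ] t 14.4 pos [ 0.4458 -0.2155  0.2516] F [-0.6339 -0.2868 -0.9182] g 0.20259569124533924
```

```bash
python3 - <<'E'
from h import *
s=ctrl.get_state();R0=Ro.from_rotvec(s["tool_rot"]).as_matrix()
t=.385;u=np.array([np.cos(.325),-np.sin(.325),0]);n=-np.sin(t)*u+[0,0,np.cos(t)]
print(R0.T@(-n*8))
E
python3 -m creep '[[[0,0,0,1,0,0,0],[0,0,0,2,0,0,0],[0,0,0,3,0,0,0],[0,0,0,4,0,0,0],[0,0,0,4,0,0,0]]]'
python3 -m creep '[[[0,0,0,1,0,0,0],[0,0,0,2,0,0,0],[0,0,0,2,0,0,0],[0,0,0,2,0,0,0],[0,0,0,2,0,0,0]]]'
python3 -m creep '[[[0,0,0,0,0,0,0],[0,0,0,0,0,0,0]]]'|egrep ft
```

```text
[-0.4103  0.0023  7.9895]
time: 14.9
position: [0.4471, -0.2159, 0.2478]
tool_rot: [0.449, 2.775, -0.078]
ft_force: [0.2, -0.2, -1.1]
grip_width: 0.203
time: 15.4
position: [0.4477, -0.2162, 0.2463]
tool_rot: [0.449, 2.775, -0.078]
ft_force: [-1.3, -0.6, 0.1]
grip_width: 0.206
ft_force: [-1.7, 0.9, 0.3]
```

```bash
python3 -m creep '[[[0,0,0,1,0,0,0],[0,-0.1,0,2,0,0,0],[0,-0.1,0,2.2,0,0,0],[0,-0.1,0,2.2,0,0,0],[0,-0.1,0,2.2,0,0,0]]]'
for i in 1 2 3 4 5; do python3 -m creep '[[[0,0,0,0,0,0,0]]]'|egrep ft; done
python3 - <<'E'
from h import *
sp=np.array([.483,-.2282,.1437])
t=.385;u=np.array([np.cos(.325),-np.sin(.325),0]);n=-np.sin(t)*u+[0,0,np.cos(t)]
s=ctrl.get_state();R0=Ro.from_rotvec(s["tool_rot"]).as_matrix();tip=s["position"]+R0@[-.0014,0,.111]
print("standoff",(tip-sp)@n,"lateral",R0.T@(tip-sp),"ang",np.arccos(-R0[:,2]@n),s["joint_positions"][1],s["grip_width"])
im=ctrl.get_image("wrist");b=im[180:300,240:400,::-1];cv2.imwrite("pics/w8c.png",cv2.resize(b,None,fx=5,fy=5,interpolation=2))
E
```

```text
time: 16.1
position: [0.4485, -0.2165, 0.2441]
tool_rot: [0.449, 2.775, -0.078]
ft_force: [-1.6, 1.5, 0.5]
grip_width: 0.203
ft_force: [-1.8, 0.9, 0.6]
ft_force: [-1.3, 0.8, 0.9]
ft_force: [-0.5, 0.8, 1.4]
ft_force: [-1.6, 1.0, 1.5]
ft_force: [-1.4, 0.4, 0.4]
standoff -0.004222424475008242 lateral [0.0001 0.0001 0.0042] ang 0.051011293705957826 -0.26435162567256604 0.20259509538844112
```

View pics/w8c.png

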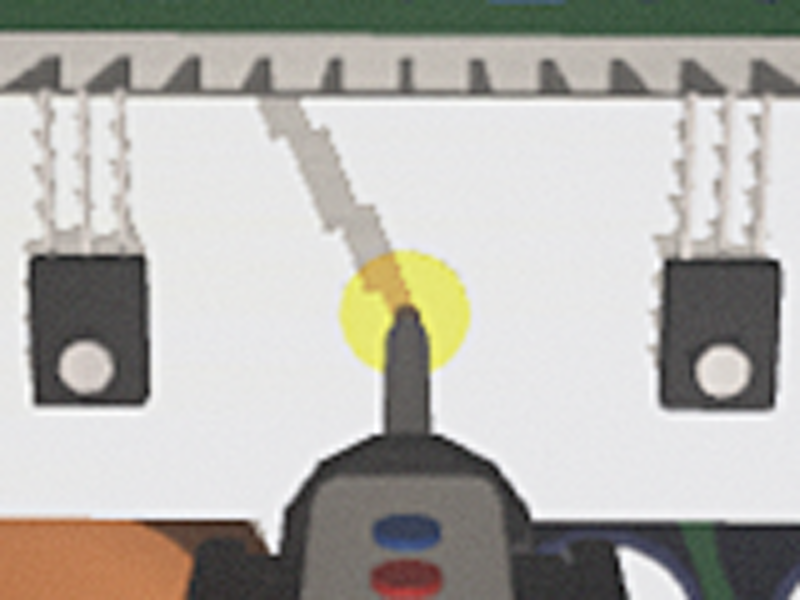

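```bash
python3 - <<'E'
from bench import ctrl
print(ctrl.close_job(),ctrl.get_state()["time"])
E
```

```text
the job is handed in; nothing more can be done
the job is handed in; nothing more can be done
```

I took the pen from the middle hole of the stand and pushed it to the bottom of the 9 mm well, where the spring was slightly compressed. It stayed there for just over 2 s. I then set the tip on the yellow dot and handed in at about 16.7 s with the pen still gripped and pressing.

**Last checks:**
- **Position:** the last wrist picture shows the tip under 1 mm from the dot's centre.
- **Press:** the wrist force change is about 2.3 N along the plate's normal, so the spring is about 4 mm in. The pose gives 4.2 mm. The force readings scatter by about 0.5 N, so this is approximate.
- **Squareness:** the pen is about 0.05 rad (3°) off square. This is deliberate: joint 2 sat at its −0.30 limit when the pen was fully square. The limit is 0.14 rad.
- **Surroundings:** I touched nothing else that I know of, but I took no final overview picture to confirm it.

**Disagreed or doubtful:**
- Joint 2 briefly read −0.3019, just past its stated −0.30 limit, on the way to the amplifier. It read −0.264 at the end.
- A 13 N wrist reading came up once during that same move. I took it as inertial, because the arm was moving fast and nothing was near it.
- The stand's top measured about 58 mm wide by 170 mm long, against 70 by 160 mm given. This did not affect the grasp.

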